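Put the spanner and the spatula back in their shaped trays on the repair bench

ROBOT

A 6-joint arm with a two-finger parallel gripper is mounted at the origin on the work surface. World frame = base frame: x ahead of the robot, y to its left, z up, the work surface at z = 0. Lengths are in m, angles in rad, forces in N, time in s.
With the tool pointing down it reaches from about 0.3 to 1 m from the base axis. Payload 5.1 kg.
Tool frame: the origin (TCP) lies midway between the tips of the shut fingers; the grasp point (between the pads) lies 19 mm behind it; z points along the fingers, y is the line along which they close (so a half turn about z gives the same grasp; the last joint's range is limited). The gripper opens to 95 mm and grips with 3 to 60 N. Pads are 20 mm wide; open, the fingers measure 119 mm over their backs; the gripper's body (75 mm by 180 mm) begins 59 mm behind the grasp point.
Start: joints at [1.055, 0.124, 1.65, -0, 1.367, -0.083], TCP at [0.273, 0.59, 0.215] pointing down, gripper open.
Joint ranges: [-2.61, 2.61], [-1.02, 2.33], [0.03, 2.71], [-1.35, 4.49], [0.32, 2.68], [-2.91, 2.91]. Speed limits (rad/s): [2.57, 2.57, 3.14, 3.14, 3.14, 3.14].

INTERFACE

Orientations are given as a rotation vector (axis times angle).
In Python, from cell import reach, servo_line, move_joints, grip, hold, ik, grab_frame, Unreachable, finish_job, outline_of, place_of, read_time, read_joint_positions, read_joint_velocities, read_tau, read_ee_pos, read_orientation, read_contact_force, read_wrist_torque, read_grip_width, read_finger_force gives the robot as it stands. The module is installed in compiled form; this text tells all that it offers. Calls block until the motion is done:
- reach(position, orientation): joint-space move of the TCP to a pose.
- servo_line(position, frame=None, velocity=0.15, f_stop=None): straight line of the TCP; frame=None keeps the orientation; velocity is the mean speed in m/s. With f_stop (N) it stops when the force on the tool has changed by that much, and returns True; else False.
- move_joints(angles): joint-space move.
- grip(opening, squeeze=None): finger opening in m; squeeze is the grip in N (None keeps the last); returns when the fingers have stopped.
- hold(seconds).
- ik(position, orientation): joint angles nearest the present ones, or None.
- grab_frame(name): name is "scene" or "side" or "wrist"; returns a dict with "pixels" (384x512x3 uint8, blue, green, red), "mtx" (3x3 intrinsics, pixels), "D" ([k1, k2, p1, p2, k3] as OpenCV has them; the pictures are not rectified), "rvec" (rotation vector, rad) and "tvec" (3), from world to camera coordinates, as OpenCV has them; the wrist camera has in their place "mount" (4x4, takes a point from camera to tool coordinates, whose origin is the TCP and whose axes are the flange's). Camera axes: x right, y down, z forward; pixel columns grow to the right and rows downward; lengths in m; the calibration is good to about 2 mm. A picture is of the moment at which its call begins: read the wrist's pose just before it. There is no depth.
A pose or a line that the arm cannot do raises Unreachable and nothing moves.
- finish_job(): hands the job in; it is judged then, once.
Trained networks look in a picture, given as the dict that the camera call returned (one of the last four; its "shot" number tells which), for a name from the list of things; names that differ only in an ending like _2 or _b are one class to them, and where a whole thing is asked for, a point or a joint stands for the part that bears it (a point fixed in the world has none). Each returns a list of dicts, best first, with "score" (0 to 1); they miss things now and then, are a little off and sometimes report something else, mostly with a low value. They report only what shows in the picture. A call takes as long as a camera call. They do not tell look-alikes from the thing itself.
- outline_of(picture, query): "mask" (384x512 bool, what is visible of it) and "rect" ([centre column, centre row, width, height] in pixels, round what is visible of it).
- place_of(picture, query): "position" ([column, row] in pixels: a listed point, or the origin of a listed thing).
Readings, each from a call of its own:
- read_time(): time.
- read_joint_positions(): joint angles.
- read_joint_velocities(): joint speeds.
- read_tau(): joint torques, N m.
- read_ee_pos(): TCP position.
- read_orientation(): TCP orientation.
- read_contact_force(): force on the tool from outside, world axes, zero at the start.
- read_wrist_torque(): the same for the moment, N m.
- read_grip_width(): finger opening in m.
- read_finger_force(): force on a finger pad.
Only numpy, scipy, OpenCV 4.12 (cv2) and the standard library are available. Lean on these libraries where they do the work, as an engineer would, in place of code of your own. Each camera call takes 0.05 s, during which the arm holds its last target. There are 200 camera calls.

TASK

Put the two loose tools away: lay the open-ended spanner and the broad-bladed spatula each in the grey tray whose hollow is cut to its outline, jaw or blade in the wide end, so that it lies flat and fully down on the tray's floor. Set them down rather than dropping them, and leave the circuit board, solder reel, jar and meter where they are.

Things in the scene. Friction and masses are not known exactly. Their poses are not given: they have to be found in the camera images.
- spanner: Flat steel open-ended spanner, 170 long, 8 thick, about 150 g, lying on a 3 mm teal mat. Origin: underside of the plain shaft at the grip point (balance about 10 mm towards the jaw); z up, x along the shaft to the jaw. Shaft 16 wide; head 40 wide, x +28 to +83 mm; tail ends at x -87 mm. Starts with x within 0.5 rad of world +x.
- spanner_jaw (a point): Point on the spanner's underside plane at the open end of the jaw, 83 mm from the origin along +x.
- spanner_tail (a point): Point on the spanner's underside at the tail end, 87 mm from the origin along -x.
- spatula: Scraper spatula, 175 long, about 80 g, on the teal mat. Origin: underside of the handle at the grip point; z up, x along the handle to the blade. Black handle 20 wide, 14 thick, x -92 to +20 mm; shank 12 wide; steel blade 60 wide, 3 thick, x +33 to +83 mm, underside level with the handle's. Starts with x within 0.5 rad of world +x.
- spatula_edge (a point): Point on the underside at the middle of the blade's front edge, 83 mm from the origin along +x.
- spatula_tail (a point): Point on the underside at the handle's tail end, 92 mm from the origin along -x.
- spanner_tray: Fixed grey moulded tray for the spanner, 210 x 96, 18 high. Origin: middle of its underside, 4 mm above the bench (it stands on a steel sheet); z up, x to the wide end. Hollow x -97 to +93 mm, dark floor, walls 14 high above it: wide bay 54 across at x over +33 mm (jaw), channel 30 across at x under -33 mm (tail). In between, the trough (see spanner_tray_floor).
- spanner_tray_floor (a point): Point on the hollow's floor, 4 mm above the spanner tray's origin. Here a finger trough at floor level, x -33 to +33 mm, crosses the whole tray without walls, so fingers can go down beside the tool. Put the spanner's origin here, x axes alike: 7 mm to spare at each side, 10 mm at each end.
- spatula_tray: Fixed grey moulded tray for the spatula: like the spanner tray in size, hollow length, walls, trough and axes, but the wide bay is 74 across (blade) and the channel 34 across (handle). The trays stand side by side, centres 102 mm apart, with the same heading, x within 0.35 rad of world +x; which one is on the left varies.
- spatula_tray_floor (a point): Point on the hollow's floor in the middle of the finger trough, 4 mm above the spatula tray's origin. Put the spatula's origin here, x axes alike: 7 mm to spare at each side, 10 mm before the blade, 5 mm behind the handle.
- board: Loose green circuit board 80 x 130, about 38 high with aluminium heat sink and capacitors; bystander. Origin under its centre.
- solder_reel: Loose reel of solder standing on end, 60 diameter, 40 high; bystander. Origin under its centre.
- flux_jar: Loose amber jar, 48 diameter, 50 high; bystander. Origin under its centre.
- meter: Loose orange multimeter lying flat, 150 x 75, 35 high; bystander. Origin under its centre.
Things that resemble listed ones, but are neither listed nor needed, are in the scene too. Leave any orange look-alike of the spanner alone.

How it is judged:
By the outcome, as a careful person would: the job done as asked, in the order asked, and still so for the second after the job is handed in, with the robot touching nothing.
It also fails if it takes over 64 s, if anything falls off the work surface, if the arm or the gripper's body presses on something with over 40 N, if the wrist force passes 120 N, or if a joint passes its speed limit or range.

## Working session

There is one attempt and no reset: what is moved stays moved. The work goes in short steps, each a Python script; the robot and the scene stay as the last script left them, time stands still between calls to the robot, and variables do not carry over. Pictures are saved under pics/ and viewed, at most 10 in all, crops included, and the job is handed in when it is done.

```bash
mkdir -p pics
cat > h.py <<'E'
import numpy as np, cv2
from cell import *
def save(f,n): cv2.imwrite('pics/'+n+'.png',f['pixels'])
def cam(f,pose=None):
    """returns R (cam->world), c"""
    if 'mount' in f:
        T=np.eye(4);T[:3,:3]=cv2.Rodrigues(np.array(pose[1],float))[0];T[:3,3]=pose[0]
        T=T@np.array(f['mount']);return T[:3,:3],T[:3,3]
    R=cv2.Rodrigues(np.array(f['rvec'],float))[0]
    return R.T,-R.T@np.array(f['tvec'],float).ravel()
def toplane(f,px,z,pose=None):
    R,c=cam(f,pose)
    u=cv2.undistortPoints(np.array(px,float).reshape(-1,1,2),np.array(f['mtx']),np.array(f['D'])).reshape(-1,2)
    d=np.c_[u,np.ones(len(u))]@R.T
    return c+d*((z-c[2])/d[:,2])[:,None]
def wrist():
    p=(np.array(read_ee_pos()),np.array(read_orientation()));return grab_frame('wrist'),p
Q=[('spanner',.003),('spanner_jaw',.003),('spanner_tail',.003),('spatula',.003),('spatula_edge',.003),('spatula_tail',.003),
 ('spanner_tray',.004),('spanner_tray_floor',.008),('spatula_tray',.004),('spatula_tray_floor',.008)]
def report(f,pose=None,qs=Q):
    for q,z in qs:
        for r in place_of(f,q)[:3]:
            print(q,round(r['score'],2),np.round(r['position'],0),np.round(toplane(f,[r['position']],z,pose)[0][:2],4))
E
python3 - <<'E'
from h import *
f=grab_frame('scene');save(f,'scene');print(f['tvec'],cam(f)[1])
report(f)
g=grab_frame('side');save(g,'side');print('side',cam(g)[1]);report(g)
print(read_time(),read_orientation())
E
```

```text
[-0.15742853 -0.24379093  1.88607557] [ 1.62054711 -0.4029882   0.92354014]
spanner 0.74 [148. 164.] [ 0.162  -0.3081]
spanner 0.7 [352. 248.] [0.7652 0.1664]
spanner 0.6 [304. 148.] [0.2306 0.2456]
spanner_jaw 0.94 [376. 238.] [0.7485 0.2518]
spanner_jaw 0.85 [242. 213.] [ 0.5212 -0.0771]
spanner_jaw 0.53 [166. 166.] [ 0.1913 -0.2508]
spanner_tail 0.6 [288. 142.] [0.1691 0.2063]
spanner_tail 0.57 [212. 188.] [ 0.3697 -0.1324]
spanner_tail 0.57 [330. 261.] [0.7922 0.0849]
spatula 0.59 [171. 219.] [ 0.4825 -0.2853]
spatula_edge 0.65 [168. 234.] [ 0.5486 -0.3064]
spatula_edge 0.59 [106. 254.] [ 0.5772 -0.4813]
spatula_tail 0.69 [163. 198.] [ 0.3752 -0.2929]
spanner_tray 0.97 [325. 197.] [0.5286 0.1917]
spanner_tray_floor 0.82 [325. 192.] [0.5072 0.203 ]
spatula_tray 0.87 [298. 203.] [0.5288 0.0995]
spatula_tray_floor 0.91 [299. 200.] [0.5201 0.1068]
side [-0.15577821 -0.75698374  0.81156016]
spanner 0.82 [129. 194.] [0.243  0.2436]
spanner 0.79 [221. 344.] [ 0.1488 -0.306 ]
spanner 0.66 [268. 226.] [ 0.4533 -0.1084]
spanner_jaw 0.97 [230. 313.] [ 0.2086 -0.2598]
spanner_jaw 0.85 [276. 206.] [ 0.5248 -0.0594]
spanner_jaw 0.72 [144. 180.] [0.3102 0.2772]
spanner_tail 0.75 [303. 149.] [0.7874 0.094 ]
spanner_tail 0.57 [250. 249.] [ 0.3657 -0.1413]
spanner_tail 0.57 [105. 212.] [0.1562 0.2161]
spatula 0.57 [327. 263.] [ 0.4747 -0.2943]
spatula_edge 0.9 [352. 248.] [ 0.5575 -0.2998]
spatula_edge 0.6 [276. 206.] [ 0.5241 -0.0622]
spatula_tail 0.81 [295. 280.] [ 0.3776 -0.2832]
spanner_tray 0.69 [213. 168.] [0.501  0.1932]
spanner_tray 0.26 [238. 176.] [0.5329 0.1144]
spanner_tray_floor 0.63 [216. 165.] [0.514 0.199]
spanner_tray_floor 0.44 [253. 247.] [ 0.3709 -0.1442]
spatula_tray 0.61 [419. 284.] [ 0.5853 -0.4701]
spatula_tray 0.56 [237. 179.] [0.5206 0.1025]
spatula_tray_floor 0.22 [329. 263.] [ 0.4744 -0.2989]
1.1 [6.74574587e-01 3.06826356e+00 7.51516157e-05]
```

View pics/scene.png

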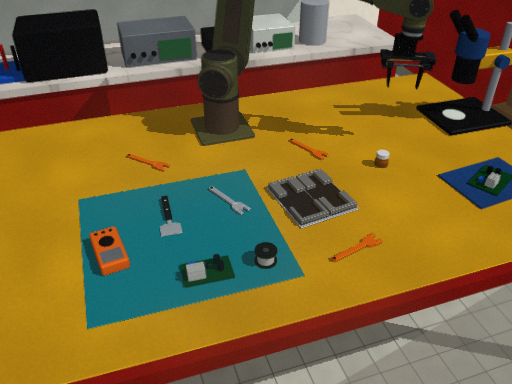

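View pics/side.png

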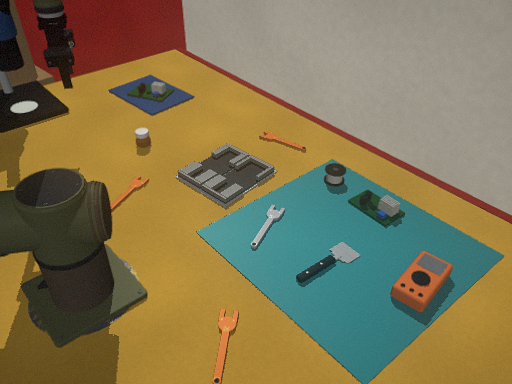

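The scene shows the steel spanner at about (230,200) and the spatula at (168,215). The two trays are at (325,195) and (299,203). The orange spanners are look-alikes. Next, closer views with the wrist camera.

```bash
cat >> h.py <<'E'
from scipy.spatial.transform import Rotation as Ro
def down(h): return (Ro.from_euler('z',h)*Ro.from_euler('x',np.pi)).as_rotvec()
def go(p,h,flip=None):
    """joint move, tool x along h or h+pi, whichever turns the wrist least"""
    o=[(abs(ik(p,down(a))[5]-read_joint_positions()[5]),a) for a in (h,h+np.pi) if ik(p,down(a)) is not None]
    a=min(o)[1]; reach(p,down(a)); return a
E
python3 - <<'E'
from h import *
for n,p in (('wt',[.50,.15,.38]),('wm',[.46,-.2,.38])):
    print(go(p,0.0),np.round(read_joint_positions(),2))
    f,po=wrist();save(f,n);print(cam(f,po)[1], np.round(po,3));report(f,po)
print(read_time())
a=[cv2.imread(f'pics/{n}.png') for n in('wt','wm')]
cv2.imwrite('pics/w2.png',cv2.resize(np.hstack(a),(800,300),interpolation=cv2.INTER_AREA))
E
```

```text
3.141592653589793 [ 0.19 -0.21  1.7   0.    1.65 -1.38]
[0.4216667  0.15086558 0.54931715] [[ 5.000e-01  1.510e-01  3.800e-01]
 [ 1.000e-03 -3.141e+00 -0.000e+00]]
spanner 0.76 [313.   6.] [0.2458 0.2555]
spanner 0.65 [123. 125.] [ 0.4493 -0.1013]
spanner_jaw 0.9 [330.  53.] [0.32   0.2905]
spanner_jaw 0.73 [146. 162.] [ 0.5225 -0.0651]
spanner_jaw 0.41 [298. 261.] [0.7461 0.2518]
spanner_tail 0.72 [96. 82.] [ 0.3712 -0.1409]
spatula 0.71 [ 28. 140.] [ 0.4775 -0.291 ]
spatula 0.46 [415. 110.] [0.4205 0.4627]
spatula_edge 0.64 [ 36. 177.] [ 0.5529 -0.2915]
spatula_tail 0.64 [21. 86.] [ 0.378  -0.2814]
spanner_tray 0.95 [277. 156.] [0.5084 0.1998]
spanner_tray 0.72 [228. 160.] [0.5172 0.1009]
spanner_tray_floor 0.68 [277. 157.] [0.5108 0.1997]
spatula_tray 0.67 [228. 161.] [0.5187 0.1   ]
spatula_tray_floor 0.57 [225. 160.] [0.5161 0.0954]
3.141592653589793 [-0.52 -0.26  1.74  0.    1.66 -2.09]
[ 0.38196174 -0.19906961  0.54975094] [[ 4.600e-01 -1.990e-01  3.800e-01]
 [-1.000e-03  3.141e+00  0.000e+00]]
spanner 0.9 [295. 148.] [ 0.4548 -0.1139]
spanner 0.62 [511.  28.] [0.2414 0.2578]
spanner_jaw 0.73 [318. 184.] [ 0.5271 -0.0639]
spanner_jaw 0.73 [218.  14.] [ 0.2189 -0.2592]
spanner_tail 0.63 [283. 103.] [ 0.3678 -0.1406]
spatula 0.67 [204. 158.] [ 0.4751 -0.2982]
spatula_edge 0.88 [204. 195.] [ 0.5525 -0.302 ]
spatula_edge 0.48 [451. 174.] [0.507  0.2059]
spatula_tail 0.81 [205. 108.] [ 0.3766 -0.2901]
spatula_tail 0.36 [298. 145.] [ 0.4481 -0.1082]
spanner_tray 0.98 [449. 175.] [0.5085 0.2018]
spanner_tray_floor 0.61 [445. 176.] [0.51   0.1921]
spatula_tray 0.59 [395. 178.] [0.5157 0.0941]
spatula_tray_floor 0.92 [398. 180.] [0.5189 0.0988]
5.4167
```

View pics/w2.png

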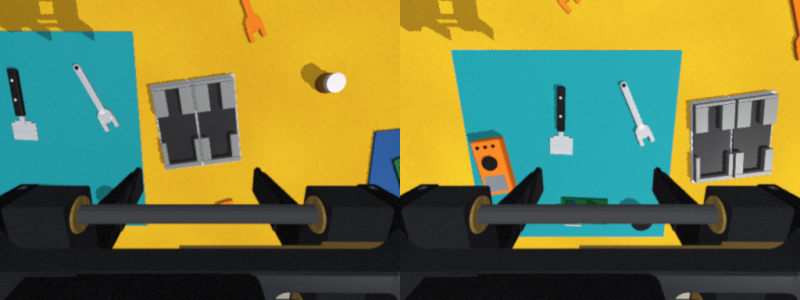

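The left wrist image shows both trays at roughly (195,120), wide bays towards the bottom (+x). The tools are at (95,97) and (23,105), heads also at +x. I still need closer views to tell the trays apart and get exact poses.

Run:
```python
from h import *
for n,p in (('ct',[.585,.15,.22]),('cm',[.54,-.2,.24])):
    reach(p,down(np.pi))
    f,po=wrist();save(f,n);print(cam(f,po)[1], np.round(po,3));report(f,po)
    np.savez(n,pix=f['pixels'],mtx=f['mtx'],D=f['D'],mount=f['mount'],p=po[0],o=po[1])
    for q in ('spanner','spatula'):
        if n=='cm': 
            for i,r in enumerate(outline_of(f,q)[:2]): print(q,r['score'],r['rect']);cv2.imwrite(f'{q}{i}.png',r['mask'].astype('u1')*255)
print(read_time())
a=[cv2.imread(f'pics/{n}.png')[:290] for n in('ct','cm')]
cv2.imwrite('pics/c2.png',np.vstack(a))
```

```text
[0.50700657 0.14959876 0.39052914] [[ 5.86e-01  1.49e-01  2.21e-01]
 [ 2.00e-03  3.14e+00 -0.00e+00]]
spanner 0.55 [57. 65.] [ 0.4509 -0.1051]
spanner_jaw 0.85 [315. 266.] [0.7467 0.2492]
spanner_jaw 0.69 [ 98. 126.] [ 0.5286 -0.0638]
spanner_tail 0.78 [216. 291.] [0.7935 0.089 ]
spatula_tail 0.7 [293. 115.] [0.5135 0.2041]
spanner_tray 0.68 [291. 112.] [0.5099 0.2022]
spanner_tray 0.29 [ 96. 123.] [ 0.5243 -0.0662]
spanner_tray 0.22 [  8. 252.] [ 0.7217 -0.2353]
spanner_tray_floor 0.88 [290. 113.] [0.5102 0.1991]
spatula_tray 0.71 [217. 122.] [0.5226 0.1009]
spatula_tray_floor 0.92 [217. 120.] [0.5192 0.1014]
[ 0.46198916 -0.19891676  0.40958425] [[ 5.400e-01 -1.990e-01  2.400e-01]
 [ 2.000e-03 -3.142e+00 -1.000e-03]]
spanner 0.97 [317. 103.] [ 0.4513 -0.1077]
spanner_tail 0.68 [298.  40.] [ 0.3718 -0.1386]
spatula 0.71 [187. 121.] [ 0.4767 -0.2931]
spatula 0.67 [455. 150.] [0.5178 0.1014]
spatula 0.66 [228. 273.] [ 0.7262 -0.2404]
spatula_edge 0.65 [188. 174.] [ 0.5555 -0.2977]
spatula_tail 0.88 [189.  46.] [ 0.3792 -0.2844]
spatula_tray 0.66 [458. 151.] [0.519  0.1058]
spatula_tray 0.24 [456. 149.] [0.5162 0.1015]
spatula_tray 0.21 [327. 279.] [ 0.7382 -0.0723]
spatula_tray_floor 0.76 [454. 151.] [0.5186 0.0956]
spanner 0.85 [321.9, 99.5, 61.1, 121.1]
spanner 0.54 [188.1, 113.5, 39.9, 127.9]
spatula 0.79 [186.6, 112.0, 41.5, 125.7]
spatula 0.72 [464.5, 147.9, 83.4, 155.4]
9.4417
```

View pics/c2.png

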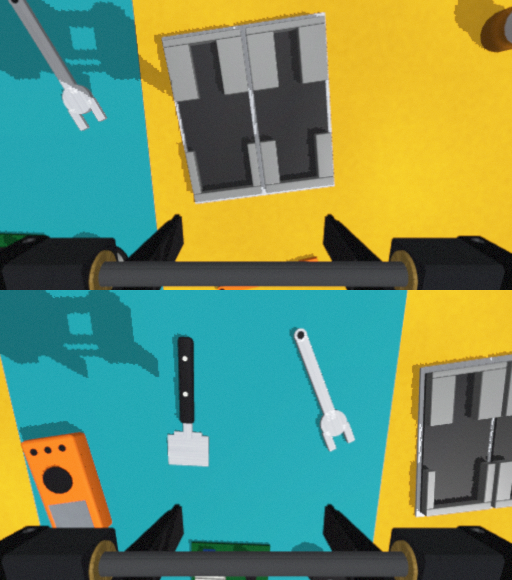

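Wider bay on the tray at the left of the image (y≈0.10): that is the spatula's, with wide ends towards +x. I'll refine the poses with a silhouette fit.

```bash
cat > fit.py <<'E'
from h import *
from scipy.optimize import minimize
# boxes: x0,x1,y0,y1,z0,z1
M={'spanner':[(-.087,.03,-.008,.008,0,.008),(.03,.083,-.020,.020,0,.008)],
 'spatula':[(-.092,.02,-.010,.010,0,.014),(.02,.033,-.006,.006,0,.003),(.033,.083,-.03,.03,0,.003)],
 'trays':[(-.105,.105,-.099,.099,0,.018)]}
S=4
def sil(name,q,z,f,pose,crop):
    R,c=cam(f,pose);rv=cv2.Rodrigues(R.T)[0];tv=-R.T@c
    im=np.zeros((384*S,512*S),np.uint8)
    for b in M[name]:
        P=np.array([(x,y,zz) for x in b[:2] for y in b[2:4] for zz in b[4:]])
        C,s=np.cos(q[2]),np.sin(q[2])
        W=np.c_[q[0]+C*P[:,0]-s*P[:,1],q[1]+s*P[:,0]+C*P[:,1],z+P[:,2]]
        u=cv2.projectPoints(W,rv,tv,np.array(f['mtx']),np.array(f['D']))[0].reshape(-1,2)
        cv2.fillConvexPoly(im,cv2.convexHull(np.round((u+.5)*S*16).astype(np.int32)),255,shift=4)
    return cv2.resize(im,(512,384),interpolation=cv2.INTER_AREA)/255.
def segment(f,px):
    hsv=cv2.cvtColor(f['pixels'],cv2.COLOR_BGR2HSV)
    b,g,r=[f['pixels'][...,i].astype(int) for i in range(3)]
    m=((np.max([b,g,r],0)-np.min([b,g,r],0))<45).astype(np.uint8)
    m[255:]=0
    n,l=cv2.connectedComponents(m)
    k=l[int(px[1]),int(px[0])]
    m=(l==k).astype(np.uint8)
    cs=cv2.findContours(m,cv2.RETR_EXTERNAL,cv2.CHAIN_APPROX_NONE)[0]
    return cv2.drawContours(m.copy(),cs,-1,1,-1).astype(float)
def fit(name,q0,z,f,pose,px):
    m=segment(f,px)
    def cost(q):
        s=sil(name,q,z,f,pose,None);return 1-np.minimum(s,m).sum()/np.maximum(s,m).sum()
    r=minimize(cost,q0,method='Nelder-Mead',options=dict(initial_simplex=np.array([q0]+[np.add(q0,d) for d in ([.008,0,0],[0,.008,0],[0,0,.08])]),xatol=1e-4,fatol=1e-4))
    s=sil(name,r.x,z,f,pose,None)
    v=f['pixels'].copy()
    for a,c in((m,(0,0,255)),(s,(0,255,0))):
        cv2.drawContours(v,cv2.findContours((a>.5).astype(np.uint8),cv2.RETR_EXTERNAL,cv2.CHAIN_APPROX_NONE)[0],-1,c,1)
    return r.x,r.fun,v
def load(n):
    d=np.load(n+'.npz');return dict(pixels=d['pix'],mtx=d['mtx'],D=d['D'],mount=d['mount']),(d['p'],d['o'])
E
cat > runfit.py <<'E'
from fit import *
V=[]
for nm,file,q0,z,px in (('trays','ct',[.515,.150,.09],.004,(222,110)),('spanner','cm',[.4513,-.1077,.45],.003,(318,95)),('spatula','cm',[.4767,-.294,-.05],.003,(186,100))):
    f,po=load(file); q,c,v=fit(nm,q0,z,f,po,px); print(nm,np.round(q,4),round(c,3)); V.append((v,px))
cv2.imwrite('pics/fit.png',np.hstack([cv2.resize(v[max(0,p[1]-110):max(0,p[1]-110)+240,p[0]-100:p[0]+100],None,fx=1.33,fy=1.33) for v,p in V]))
E
python3 runfit.py
```

```text
trays [0.5136 0.1503 0.1338] 0.021
spanner [ 0.4508 -0.1029  0.4362] 0.162
spatula [ 0.4729 -0.2922 -0.0589] 0.12
```

View pics/fit.png

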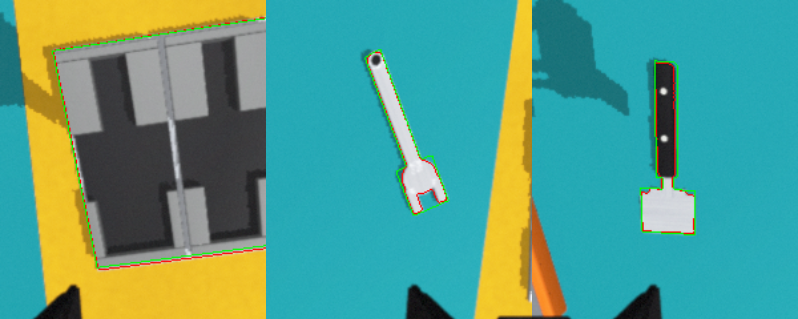

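The fits match the pictures well: trays centred at (0.5136, 0.1503) with heading 0.134. Starting with the spanner.

```bash
cat >> h.py <<'E'
H=.1338; C=np.array([.5136,.1503]); n=np.array([-np.sin(H),np.cos(H)])
TRAY={'spanner':C+.051*n,'spatula':C-.051*n}
def rel(z): return z-.003
def pick(xy,h,dz,opening=.06,squeeze=30):
    o=down(h+np.pi)
    reach([*xy,.12],o); grip(opening); servo_line([*xy,.03],velocity=.2)
    hit=servo_line([*xy,.003+dz],velocity=.05,f_stop=6)
    print('hit',hit,read_ee_pos(),'F',np.round(read_contact_force(),1))
    grip(0.0,squeeze); print('width',read_grip_width(),read_finger_force())
    servo_line([*xy,.13],velocity=.15); print('lifted',read_grip_width(),np.round(read_contact_force(),2),np.round(read_wrist_torque(),3),read_time())
def hover(name,z=.12): reach([*TRAY[name],z],down(H+np.pi)); print('hover',read_ee_pos(),read_grip_width(),read_time())
def place(name,dz,opening=.05):
    xy=TRAY[name]
    servo_line([*xy,.04],velocity=.15)
    hit=servo_line([*xy,.008+dz-.001],velocity=.03,f_stop=4)
    print('hit',hit,read_ee_pos(),np.round(read_contact_force(),1))
    return hit
E
python3 - <<'E'
from h import *
pick([.4508,-.1029],.4362,.002)
f,po=wrist();save(f,'held1');report(f,po,[('spanner',.128),('spanner_jaw',.128),('spanner_tail',.128)])
E
```

```text
hit False [ 0.45068701 -0.10286686  0.00480447] F [ 0.1  0.3 -0.1]
width 0.015391020550229385 29.9999937415123
lifted 0.015426874718684752 [-0.71 -0.16 -1.92] [0.058 0.032 0.029] 13.9833
spanner 0.71 [250. 230.] [ 0.4505 -0.1034]
spanner_tail 0.57 [250.  94.] [ 0.3709 -0.1402]
```

View pics/held1.png

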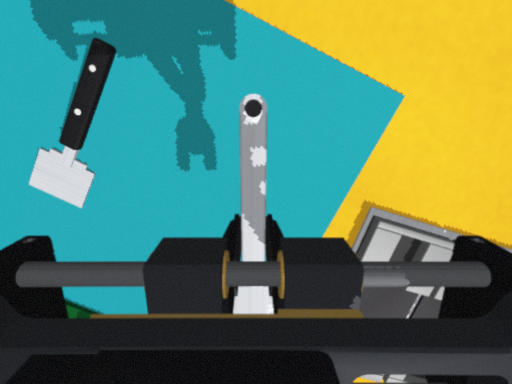

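The spanner is held straight, its tail at (252,105), about 88 mm from the TCP as the 87 mm in the description predicts. Placing it next.

Run:
```python
from h import *
hover('spanner'); place('spanner',.002); 
if read_ee_pos()[2]<.0125:
    grip(.05); xy=TRAY['spanner']; servo_line([*xy,.12],velocity=.15)
    print(read_time())
    reach([.585,.15,.22],down(np.pi)); f,po=wrist();save(f,'p1');report(f,po,[('spanner',.008),('spanner_jaw',.008),('spanner_tail',.008)])
    np.savez('p1',pix=f['pixels'],mtx=f['mtx'],D=f['D'],mount=f['mount'],p=po[0],o=po[1])
```

```text
hover [0.50684473 0.20018074 0.1198278 ] 0.014996498428963362 15.3667
hit True [0.50636324 0.20075102 0.01002724] [ 0.1 -1.2  4.1]
18.6417
spanner 0.89 [285. 113.] [0.5075 0.1931]
spanner 0.56 [267. 278.] [0.7618 0.1737]
spanner_jaw 0.6 [297. 170.] [0.586  0.2135]
spanner_tail 0.71 [285.  40.] [0.42   0.1912]
spanner_tail 0.56 [214. 290.] [0.7839 0.0874]
```

```bash
python3 -c "
import cv2;a=cv2.imread('pics/p1.png')[0:240,130:360];cv2.imwrite('pics/p1c.png',cv2.resize(a,None,fx=2,fy=2))"
```

```text
(no output)
```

View pics/p1c.png

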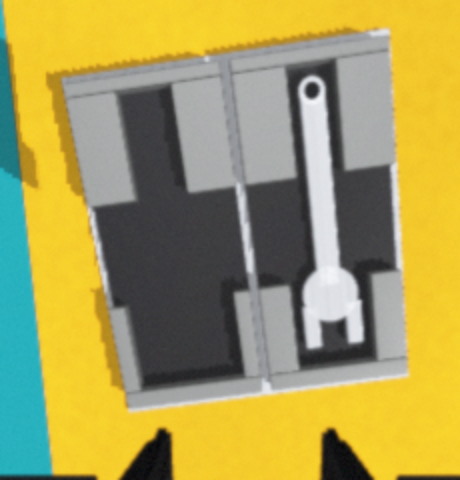

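The spanner lies in its hollow at about (325,215) in the crop, flat on the floor and clear of the walls, jaw in the wide bay. Spatula next.

Run:
```python
from h import *
pick([.4729,-.2922],-.0589,.002)
f,po=wrist();save(f,'held2');report(f,po,[('spatula',.128),('spatula_tail',.128)])
if read_grip_width()>.017:
    hover('spatula'); place('spatula',.002)
    if read_ee_pos()[2]<.0125:
        grip(.05); servo_line([*TRAY['spatula'],.12],velocity=.15)
        print(read_time())
        reach([.585,.15,.22],down(np.pi)); f,po=wrist();save(f,'p2');report(f,po,Q[:6])
        cv2.imwrite('pics/p2c.png',cv2.resize(f['pixels'][0:240,130:360],None,fx=2,fy=2)); print(read_time())
```

```text
hit False [ 0.4728001  -0.29212647  0.00477367] F [ 0.5  0.3 -0.8]
width 0.01980477015686497 29.98934268951416
lifted 0.01964198395309778 [ 0.26  0.45 -0.91] [ 0.022 -0.092 -0.018] 24.575
spatula 0.87 [253. 230.] [ 0.472  -0.2912]
spatula 0.27 [113. 280.] [ 0.5045 -0.3931]
spatula_tail 0.55 [253.  83.] [ 0.3787 -0.2856]
hover [0.52065742 0.09898553 0.12004892] 0.01976103461965761 26.1917
hit True [0.52003599 0.09975502 0.01005849] [ 0.4 -0.7  2.8]
29.4167
spanner 0.84 [266. 279.] [0.7668 0.1715]
spanner 0.65 [288. 112.] [0.5063 0.1983]
spanner 0.43 [290. 114.] [0.5099 0.2011]
spanner_jaw 0.81 [296. 173.] [0.5912 0.2129]
spanner_tail 0.84 [287.  40.] [0.4189 0.193 ]
spatula 0.73 [214. 122.] [0.5205 0.0966]
spatula_edge 0.97 [226. 182.] [0.6051 0.1116]
spatula_edge 0.67 [217. 125.] [0.5242 0.1009]
spatula_edge 0.18 [204.  47.] [0.4272 0.0874]
spatula_tail 0.59 [206.  46.] [0.4264 0.0908]
30.35
```

View pics/p2c.png

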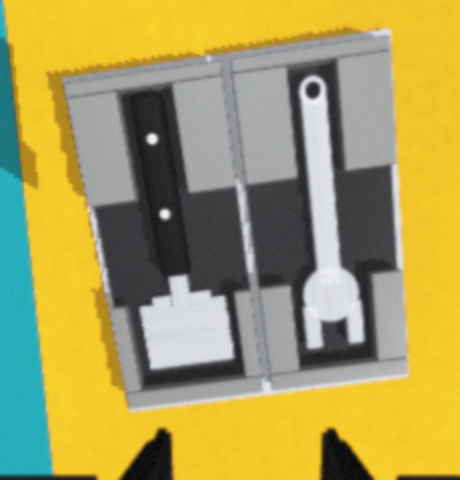

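The spatula lies flat in the left hollow at about (180,230), blade in the wide bay, with a dark gap all round including behind the tail. The spanner hasn't moved. Handing in.

```bash
python3 -c "
from cell import *
print(finish_job())"
```

```text
the job is handed in; nothing more can be done
None
```

The spanner and the spatula each lie flat in their own tray, jaw and blade in the wide ends; I handed the job in at about 30 s, with no verdict returned.

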